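# Park the mould caddy against the buffer

## Robot

A 6-joint arm with a two-finger parallel gripper is mounted at the origin on a cart in front of the work surface, level with it; the furniture and walls round the work are solid. World frame = base frame: x ahead of the robot, y to its left, z up, the work surface at z = 0. Lengths are in m, angles in degrees, forces in N, time in s.
With the tool pointing down it reaches from about 0.4 to 0.825 m from the base axis. Payload 7 kg.
Tool frame: the origin (TCP) lies between the finger pads; the fingertips stand 19 mm ahead of it and the grasp point (between the pads) is the TCP; z points along the fingers, y is the line along which they close (so a half turn about z gives the same grasp; the last joint's range is limited). The gripper opens to 88 mm and grips with 3 to 60 N. Pads are 19 mm wide; open, the fingers measure 130 mm over their backs; the gripper's body (78 mm by 193 mm) begins 47 mm behind the grasp point.
Start: joints at [-60.212, 20.546, 0.682, 0, -70.136, -16.507], TCP at [0.155, -0.657, 0.246] pointing down, gripper open.
Joint ranges: [-176.03, 176.03], [-82.01, 121.73], [-58.28, 71.71], [-173.87, 95.51], [-174.79, -0.11], [-173.66, 173.66]. Speed limits (degrees/s): [136.94, 136.94, 172.46, 180, 180, 180].

## Interface

Orientations are given as [roll, pitch, yaw] about the fixed x, y, z axes, in that order (R = Rz(yaw) Ry(pitch) Rx(roll)).
In Python, from plant import get_obs, snapshot, close_job, spot_in, spot_point gives the robot as it stands.
- The arm moves only by the tool play_rows, never from a script. Its argument "plan" is a list of rows, each a list of 6 numbers: the shift along the tool's x, y, z in cm, then the turn, a rotation vector about the tool's x, y, z in degrees. A call has 1 to 20 rows; each row shifts and turns the commanded pose from where the row before left it, along the tool's axes as they then stand; what a row does not reach is not made up. A row lasts 1/12 s, in which the tool goes at most 41.7 mm and 7.16 degrees, less where a joint would pass 70% of its speed; a pose out of reach is approached as far as the arm can. A call is refused whole if a number of a shift passes 4.17 or a number of a turn 7.16, either way. A call with a gripper value outside its range is refused whole. "grip" is the finger opening in cm, from 0 to 8.76, set as the call begins (left out, the last holds). The fingers move at their own pace and stop on an object; the grip force is fixed at half the most. Time passes only in rows, so rows that do not move let the fingers close. It gives the time, the measured TCP pose, the force, the opening and the grip force at its end, in the units of the state.
- get_obs(): the state, without advancing time (a new reading comes with each control period).
- snapshot(name): name is "scene" or "side" or "wrist"; returns a dict with "frame" (400x640x3 uint8, red, green, blue), "fx", "fy", "cx", "cy" (pixels), "position" and "attitude" of the camera in the world. Camera axes: x right, y down, z forward; pixel columns grow to the right and rows downward; lengths in m; the calibration is good to about 2 mm. A picture is of the moment at which its call begins. There is no depth.
- close_job(): hands the job in; it is judged then, once.
Trained networks look in the newest picture that a camera, given by its name, has taken for a name from the list of things; names that differ only in an ending like _2 or _b are one class to them, and where a whole thing is asked for, a point or a joint stands for the part that bears it (a point fixed in the world has none). Each returns a list of dicts, best first, with "score" (0 to 1); they miss things now and then, are a little off and sometimes report something else, mostly with a low value. They report only what shows in the picture. A call takes as long as a camera call.
- spot_in(camera, thing): "position" ([x, y, z] in m, in world coordinates, good to about 4 mm: the middle of the surface that is visible of it).
- spot_point(camera, thing): "position" ([x, y, z] in m, in world coordinates, good to about 4 mm: a listed point, or the origin of a listed thing).
The state is a dict: "clock": time; "joint_pos": joint angles; "qvel": joint speeds; "tau": joint torques, N m; "tool_pos": TCP position; "orientation": TCP orientation; "force": force on the tool from outside, world axes, zero at the start; "moment": the same for the moment, N m; "opening": finger opening in m; "gripper_force": force on a finger pad.
Only numpy, scipy, OpenCV 4.12 (cv2) and the standard library are available. Lean on these libraries where they do the work, as an engineer would, in place of code of your own. Each camera call takes 0.05 s, during which the arm holds its last target. There are 200 camera calls.

## Task

Roll the loaded caddy straight ahead along its own heading until all four castors trail straight behind their pins, then steer it nose first into the middle of the taped lane, square to the stop, and on until its nose rests gently against the sprung buffer; let it go there, with the castors again trailing straight and the nose still touching the buffer. Keep it rolling on its wheels with the slump form standing on it, don't bump the stop hard, and leave the cup, bottle and timer alone.

Things in the scene. Friction and masses are not known exactly. Their poses are not given: they have to be found in the camera images.
- caddy: Loose rolling caddy: plywood deck 190 x 130 mm, top 46 mm above the bench, on four swivel castors, steel hoop handle at its rear, black rubber strip across its nose. Origin on the bench under the deck's centre; x to the nose (strip's face at x = +100 mm), y left, z up. About 0.6 kg unloaded; the wheels roll stiffly (about 1.3 N in all), so it does not coast.
- caddy_handle (a point): Centre of the level crossbar of the hoop handle: round bar 12 mm thick, 80 mm long along the caddy's y, 100 mm above the bench, 88 mm behind the deck's centre. Axes as the caddy. Nothing but the deck 54 mm below is under it, and the load stands 95 mm ahead of it.
- wheel_fl (a point): Centre of the front left castor wheel (28 mm across, 11 wide, 14 mm above the bench). Its upright swivel pin is at x = +68, y = +46 mm in the caddy's frame; it swivels freely all round the pin at 14 mm from it. It trails straight when 14 mm behind (-x of) the pin. Axes: x from wheel to pin, z up. At the start it may point anywhere.
- wheel_fr (a point): Centre of the front right castor wheel (28 mm across, 11 wide, 14 mm above the bench). Its upright swivel pin is at x = +68, y = -46 mm in the caddy's frame; it swivels freely all round the pin at 14 mm from it. It trails straight when 14 mm behind (-x of) the pin. Axes: x from wheel to pin, z up. At the start it may point anywhere.
- wheel_rl (a point): Centre of the rear left castor wheel (28 mm across, 11 wide, 14 mm above the bench). Its upright swivel pin is at x = -68, y = +46 mm in the caddy's frame; it swivels freely all round the pin at 14 mm from it. It trails straight when 14 mm behind (-x of) the pin. Axes: x from wheel to pin, z up. At the start it may point anywhere.
- wheel_rr (a point): Centre of the rear right castor wheel (28 mm across, 11 wide, 14 mm above the bench). Its upright swivel pin is at x = -68, y = -46 mm in the caddy's frame; it swivels freely all round the pin at 14 mm from it. It trails straight when 14 mm behind (-x of) the pin. Axes: x from wheel to pin, z up. At the start it may point anywhere.
- slump_form: Grey slump form with a saddle-shaped top, 55 x 110 x 69 mm, 0.3 to 0.65 kg, standing loose on the caddy's deck inside low rails, its long side across the caddy. Origin at the centre of its underside.
- dock: Parking place fixed to the bench: a lane between two grey tape lines (12 mm wide, 240 long, centres 164 mm apart) that ends at a stop with a sprung buffer. Origin on the bench, mid-lane, at the lines' inner ends; x points the way in (the caddy's nose goes this way), y left, z up. Behind it lies a steel base with a short track, x = 60 to 165 mm.
- pad_nearest (a point): Axes as the dock, 42 mm above its origin: where the middle of the buffer's rubber pad (60 wide x 26 high mm, facing -x, level with the nose strip) would be at its nearest. The stop is clamped (holds 80 N) so that the pad is 0 to 40 mm deeper (+x): how far is not told, feel it. Pad gives 22 mm (0.5 N/mm, plus 2.5 N at 0.1 m/s), then is solid; let go, it eases the caddy back a bit, in touch.
- plaster_cup: Bystander, loose: white plaster mixing cup, 65 mm wide, 53 mm high. Origin at the centre of its underside.
- squeeze_2: Bystander, loose: squeeze bottle with spout, 47 mm wide, 128 mm high. Origin at the centre of its underside.
- timer: Bystander, loose: kitchen timer, 59 x 64 x 66 mm. Origin at the centre of its underside.

How it is judged (in metres and radians):
On the way, in this order (a step that is already met when the one before it is completed fails the run):
1. the caddy has been rolled ahead and all four castors trail straight, short of the buffer (x of each of wheel_fl, wheel_fr in the frame of caddy below 0.057 m and y of wheel_fl in the frame of caddy between 0.0415 and 0.0505 m and y of wheel_fr in the frame of caddy between -0.0505 and -0.0415 m and x of each of wheel_rl, wheel_rr in the frame of caddy below -0.079 m and y of wheel_rl in the frame of caddy between 0.0415 and 0.0505 m and y of wheel_rr in the frame of caddy between -0.0505 and -0.0415 m and distance of caddy from where it was at the start of the episode above 0.03 m and contact force between caddy and dock below 0.1 N), for 0.1 s.
2. the nose touches the buffer, the caddy in the lane (contact force between caddy and dock above 0.3 N and y of caddy in the frame of dock between -0.03 and 0.03 m), for 0.1 s.
At the end, for the whole second after the job is handed in: Released, still, on its wheels, nose touching the buffer (over 0.3 N), centre within 12 mm of the lane's middle, heading within 0.1 rad of the lane's; each castor trails: wheel centre at least 11 mm behind its pin, at most 4.5 mm aside; slump form upright on the deck (x of each of wheel_fl, wheel_fr in the frame of caddy below 0.057 m and y of wheel_fl in the frame of caddy between 0.0415 and 0.0505 m and y of wheel_fr in the frame of caddy between -0.0505 and -0.0415 m and x of each of wheel_rl, wheel_rr in the frame of caddy below -0.079 m and y of wheel_rl in the frame of caddy between 0.0415 and 0.0505 m and y of wheel_rr in the frame of caddy between -0.0505 and -0.0415 m and contact force between caddy and dock above 0.3 N and y of caddy in the frame of dock between -0.012 and 0.012 m and angle between the x axis of caddy and the x axis of dock, either way round below 0.1 rad and x of caddy_handle in the frame of dock below -0.1 m and linear speed of caddy below 0.02 m/s and angle between caddy's own z axis and vertical below 0.06 rad and z of slump_form in the frame of caddy between 0.04 and 0.052 m and angle between slump_form's own z axis and vertical below 0.1 rad).
It fails at once if the stop is bumped or pressed with more than 15 N (contact force between caddy and dock above 15 N).
It fails at once if the caddy is lifted or tipped (height (world z) of caddy above 0.015 m or angle between caddy's own z axis and vertical above 0.2 rad).
It fails at once if the slump form falls over or off the deck (angle between slump_form's own z axis and vertical above 0.35 rad or z of slump_form in the frame of caddy below 0.03 m or z of slump_form in the frame of caddy above 0.065 m).
It fails at once if the cup, bottle or timer is disturbed (distance of any of plaster_cup, squeeze_2, timer from where it was at the start of the episode above 0.015 m).
It also fails if it takes over 56 s, if anything falls off the work surface, if the arm or the gripper's body presses on something with over 40 N, if the wrist force passes 120 N, or if a joint passes its speed limit or range.

## Working session

There is one attempt and no reset: what is moved stays moved. The work goes in short steps, Python scripts to look and compute and a tool call to move; the robot and the scene stay as the last step left them, time stands still between calls to the robot, and variables do not carry over. Pictures are saved under pics/ and viewed, at most 10 in all, crops included, and the job is handed in when it is done.

Besides the shell and the picture viewer there is one more tool, called after ">>>" by a JSON object that holds its "method" and its "body", one argument or row to a line. play_rows: Moves the arm, as the interface text tells. Its arguments: {"type":"object","properties":{"plan":{"type":"array","items":{"type":"array","items":{"type":"number"}}},"grip":{"type":"number"}},"required":["plan"]}

```bash
mkdir -p pics; cat > look.py <<'E'
import cv2,numpy as np
from plant import *
def sh(cam,name):
    s=snapshot(cam); cv2.imwrite(f'pics/{name}.png',s['frame'][:,:,::-1]); return s
def pts(cam,names,f=spot_point):
    for n in names:
        r=f(cam,n)
        print(cam,n,[(np.round(d['position'],3).tolist(),round(d['score'],2)) for d in r[:2]])
E
python3 - <<'E'
from look import *
o=get_obs(); print(o['clock'],o['tool_pos'],o['orientation'])
N=['caddy','caddy_handle','wheel_fl','wheel_fr','wheel_rl','wheel_rr','slump_form','dock','pad_nearest','plaster_cup','squeeze_2','timer']
for c in ['scene','side']:
    sh(c,c+'0'); pts(c,N)
a=cv2.imread('pics/scene0.png');b=cv2.imread('pics/side0.png')
print(get_obs()['clock'])
E
```

```text
0.0 [ 0.15493262 -0.65649798  0.24461311] [ 1.79904568e+02 -6.97530931e-03 -1.66727759e+02]
scene caddy [([0.517, -0.215, 0.001], 0.55)]
scene caddy_handle [([0.509, -0.302, 0.098], 0.72)]
scene wheel_fl [([0.493, -0.135, 0.017], 0.42)]
scene wheel_fr []
scene wheel_rl [([0.46, -0.263, 0.012], 0.61)]
scene wheel_rr []
scene slump_form [([0.519, -0.178, 0.044], 0.72), ([0.467, 0.293, 0.041], 0.69)]
scene dock [([0.47, 0.292, 0.001], 0.92)]
scene pad_nearest [([0.468, 0.291, 0.04], 0.82)]
scene plaster_cup [([0.722, 0.054, 0.004], 0.94)]
scene squeeze_2 [([0.717, -0.016, 0.001], 0.63)]
scene timer [([0.723, -0.099, -0.002], 0.87)]
side caddy [([0.52, -0.218, 0.002], 0.93)]
side caddy_handle [([0.508, -0.301, 0.1], 0.89)]
side wheel_fl []
side wheel_fr [([0.47, 0.289, -0.001], 0.49)]
side wheel_rl [([0.463, -0.265, 0.012], 0.48)]
side wheel_rr [([0.552, -0.294, 0.011], 0.67)]
side slump_form [([0.522, -0.18, 0.049], 0.96)]
side dock [([0.474, 0.291, 0.001], 0.75)]
side pad_nearest [([0.468, 0.289, 0.046], 0.68)]
side plaster_cup [([0.721, -0.011, -0.002], 0.52), ([0.724, 0.056, 0.001], 0.48)]
side squeeze_2 [([0.719, -0.012, -0.001], 0.66)]
side timer [([0.721, -0.1, 0.001], 0.97)]
1.3
```

View pics/scene0.png

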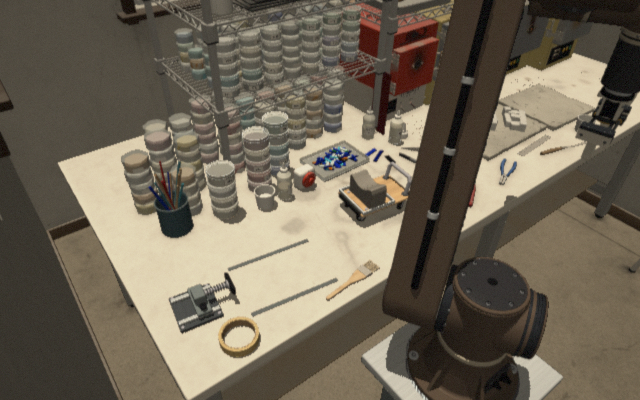

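View pics/side0.png

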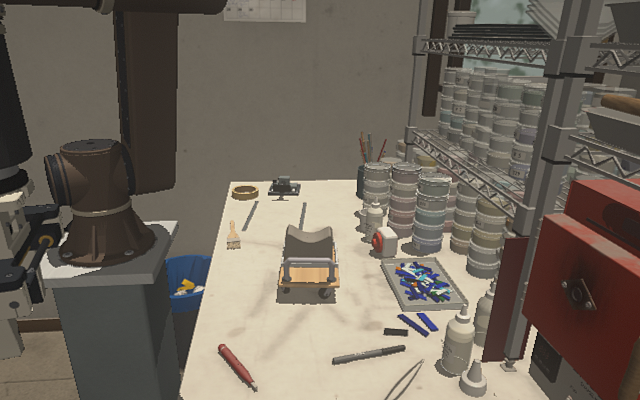

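The scene view shows the caddy at px (375,195), nose toward the dock, which has its buffer at (230,285). The tape lines run (228,267)-(308,241) and (253,313)-(337,281), and a brush lies at about (355,280). The cup, bottle and timer stand clear of the path. Next I fit the tape lines in world coordinates.

```bash
cat >> look.py <<'E'
from scipy.spatial.transform import Rotation as Ro
def cam(s):
    A=np.array(s['attitude'],float)
    R=A if A.shape==(3,3) else (Ro.from_euler('xyz',A,degrees=True).as_matrix() if A.size==3 else Ro.from_quat(A).as_matrix())
    return R,np.array(s['position'])
def ground(s,uv,z=0):
    R,p=cam(s); uv=np.atleast_2d(uv).astype(float)
    d=np.c_[(uv[:,0]-s['cx'])/s['fx'],(uv[:,1]-s['cy'])/s['fy'],np.ones(len(uv))]@R.T
    return (p+d*((z-p[2])/d[:,2])[:,None])[:,:2]
def proj(s,P):
    R,p=cam(s); q=(np.atleast_2d(P)-p)@R
    return np.c_[q[:,0]/q[:,2]*s['fx']+s['cx'],q[:,1]/q[:,2]*s['fy']+s['cy']]
def tape(s,a,b,w=9):
    g=cv2.cvtColor(s['frame'],cv2.COLOR_RGB2GRAY).astype(float)
    m=np.zeros(g.shape,np.uint8); cv2.line(m,a,b,255,w)
    t=np.median(g[m>0]); v,u=np.nonzero((m>0)&(g<t-25))
    P=ground(s,np.c_[u,v]); l=cv2.fitLine(P.astype(np.float32),cv2.DIST_HUBER,0,1e-4,1e-4).ravel()
    k=P@l[:2]; c=l[2:]-l[:2]*(l[:2]@l[2:])
    print('n',len(P),'ang',np.degrees(np.arctan2(l[1],l[0]))%180,'ends',c+l[:2]*k.min(),c+l[:2]*k.max()); return l
E
python3 - <<'E'
from look import *
s=snapshot('scene'); print(np.array(s['attitude']).shape,s['position'],s['attitude'])
print('proj chk',proj(s,[.5085,-.3015,.1]),proj(s,[.722,.055,0]))
tape(s,(228,267),(308,241)); tape(s,(253,313),(337,281))
print('brush',ground(s,[[328,298],[376,264]]))
s=snapshot('side'); print(s['position'])
tape(s,(257,203),(244,229),7); tape(s,(304,204),(302,226),7)
E
```

```text
(3,) [-0.25404247  0.59590735  0.93148893] [-129.63712101   -0.2213039  -126.43958186]
proj chk [[400.05004652 170.11107786]] [[264.72985636 203.4037171 ]]
n 378 ang 81.67019 ends [0.51381716 0.0412447 ] [0.54855706 0.27851381]
n 421 ang 81.732994 ends [0.35191543 0.06520398] [0.38651851 0.30335967]
brush [[ 0.31620541  0.12217319]
 [ 0.33003146 -0.05217616]]
[ 0.43735973 -1.09530833  0.53938736]
n 134 ang 81.725746 ends [0.35366546 0.06648989] [0.38745933 0.29886962]
n 111 ang 81.95748 ends [0.51915288 0.06224293] [0.54975043 0.27878974]
```

>>> {"method": "play_rows", "body": {
  "plan": [
    [0,0,0,0,0,6.3],
    [0,0,0,0,0,6.3],
    [0,0,0,0,0,6.3],
    [-1,1.2,0,0,0,0],
    [-2,2.45,0,0,0,0],
    [-2,2.45,0,0,0,0],
    [-2,2.45,0,0,0,0],
    [-2,2.45,0,0,0,0],
    [-2,2.45,0,0,0,0],
    [-2,2.45,0,0,0,0],
    [-2,2.45,0,0,0,0],
    [-2,2.45,0,0,0,0],
    [-2,2.45,0,0,0,0],
    [-2,2.45,0,0,0,0],
    [-2,2.45,0,0,0,0],
    [-2,2.45,0,0,0,0],
    [-2,2.45,0,0,0,0],
    [-2,2.45,0,0,0,0],
    [-2,2.4,0,0,0,0],
    [-1,1,0,0,0,0]
  ],
  "grip": 8
}}

```text
clock: 3.07
tool_pos: [0.5137, -0.2983, 0.2457]
orientation: [180.0, 0.1, 174.6]
force: [0.2, -0.5, -0.8]
opening: 0.0802
gripper_force: 0.0
```

```bash
cat >> look.py <<'E'
def st():
    o=get_obs(); print('t',round(o['clock'],2),np.round(o['tool_pos'],4),np.round(o['orientation'],2),'F',np.round(o['force'],1),'op',round(o['opening'],3),round(o['gripper_force'],1)); return o
E
python3 - <<'E'
from look import *
st(); s=sh('wrist','w1'); pts('wrist',['caddy','caddy_handle','slump_form'])
snapshot('side'); pts('side',['caddy','caddy_handle','slump_form'])
E
```

```text
t 3.07 [ 0.5137 -0.2983  0.2457] [1.7999e+02 5.0000e-02 1.7461e+02] F [ 0.2 -0.5 -0.8] op 0.08 0.0
wrist caddy [([0.523, -0.213, 0.003], 0.75)]
wrist caddy_handle [([0.515, -0.306, 0.099], 0.85)]
wrist slump_form [([0.522, -0.186, 0.046], 0.95)]
side caddy [([0.463, -0.264, 0.015], 0.65), ([0.524, -0.217, 0.0], 0.58)]
side caddy_handle [([0.509, -0.303, 0.099], 0.84), ([0.471, 0.29, 0.001], 0.36)]
side slump_form [([0.528, -0.178, 0.046], 0.71)]
```

View pics/w1.png

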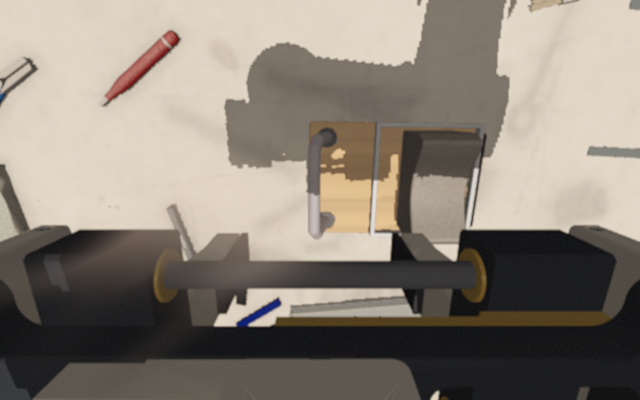

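The wrist view shows the handle bar at u≈315, v 140–235, nearly square to the tool, with the deck's left edge from (309,122) to (484,125). Projecting those points should refine the bar centre and the heading.

```bash
python3 - <<'E'
from look import *
s=snapshot('wrist')
e=ground(s,[[310,122],[484,124]],.046); d=e[1]-e[0]; print('left edge',e,np.degrees(np.arctan2(d[1],d[0])),np.hypot(*d))
b=ground(s,[[316,146],[317,236]],.1); d=b[0]-b[1]; print('bar',b,b.mean(0),np.degrees(np.arctan2(d[1],d[0]))-90,np.hypot(*d))
h=np.radians(84.5)
for hd in (82,84.5,87):
    h=np.radians(hd);f=np.array([np.cos(h),np.sin(h)]);l=np.array([-f[1],f[0]])
    c=np.array([.519,-.216]); pr=[(*(c+f*x+l*y),z) for x,y,z in [(-95,65,46),(95,65,46),(-88,40,100),(-88,-40,100),(-95,-65,46)] for x,y,z in [(x/1e3,y/1e3,z/1e3)]]
    print(hd,proj(s,np.array(pr)).round(0).tolist())
E
```

```text
left edge [[ 0.44436035 -0.30448083]
 [ 0.46501397 -0.11640126]] 83.73327879773639 0.1892101868761581
bar [[ 0.46563338 -0.29952078]
 [ 0.55526497 -0.30761118]] [ 0.51044917 -0.30356598] 84.84229608635945 0.08999597841581145
82 [[313.0, 119.0], [487.0, 126.0], [318.0, 147.0], [315.0, 228.0], [309.0, 231.0]]
84.5 [[310.0, 123.0], [485.0, 122.0], [316.0, 152.0], [317.0, 231.0], [311.0, 234.0]]
87 [[308.0, 127.0], [483.0, 118.0], [315.0, 156.0], [319.0, 235.0], [314.0, 238.0]]
```

>>> {"method": "play_rows", "body": {
  "plan": [
    [0.3,-0.55,1,0,0,0.3],
    [0,0,2,0,0,0],
    [0,0,2,0,0,0],
    [0,0,2,0,0,0],
    [0,0,2,0,0,0],
    [0,0,2,0,0,0],
    [0,0,1.5,0,0,0],
    [0,0,1,0,0,0],
    [0,0,0.7,0,0,0],
    [0,0,0.4,0,0,0],
    [0,0,0,0,0,0]
  ]
}}

```text
clock: 4.43
tool_pos: [0.5078, -0.3065, 0.099]
orientation: [180.0, -0.0, 174.1]
force: [-0.2, -0.3, 0.4]
opening: 0.0802
gripper_force: 0.0
```

>>> {"method": "play_rows", "body": {
  "plan": [
    [0,0,0,0,0,0],
    [0,0,0,0,0,0],
    [0,0,0,0,0,0],
    [0,0,0,0,0,0],
    [0,0,0,0,0,0],
    [0,0,0,0,0,0]
  ],
  "grip": 2.4
}}

```text
clock: 4.93
tool_pos: [0.5082, -0.3063, 0.0999]
orientation: [-180.0, 0.0, 174.1]
force: [-0.3, -0.4, 0.3]
opening: 0.0455
gripper_force: 0.0
```

>>> {"method": "play_rows", "body": {
  "plan": [
    [0,0,0,0,0,0],
    [0,0,0,0,0,0],
    [0,0,0,0,0,0],
    [0,0,0,0,0,0],
    [0,0,0,0,0,0],
    [0,0,0,0,0,0]
  ],
  "grip": 0.6
}}

```text
clock: 5.43
tool_pos: [0.5081, -0.3062, 0.0995]
orientation: [180.0, -0.0, 174.1]
force: [-0.6, 0.6, -1.1]
opening: 0.0107
gripper_force: 30.0
```

>>> {"method": "play_rows", "body": {
  "plan": [
    [0,0.1,0,0,0,0],
    [0,0.3,0,0,0,0],
    [0,0.5,0,0,0,0],
    [0,0.5,0,0,0,0],
    [0,0.5,0,0,0,0],
    [0,0.5,0,0,0,0],
    [0,0.5,0,0,0,0],
    [0,0.5,0,0,0,0],
    [0,0.5,0,0,0,0],
    [0,0.5,0,0,0,0],
    [0,0.5,0,0,0,0],
    [0,0.5,0,0,0,0],
    [0,0.5,0,0,0,0],
    [0,0.5,0,0,0,0],
    [0,0.5,0,0,0,0],
    [0,0.5,0,0,0,0],
    [0,0.5,0,0,0,0],
    [0,0.5,0,0,0,0],
    [0,0.3,0,0,0,0],
    [0,0.1,0,0,0,0]
  ]
}}

```text
clock: 7.1
tool_pos: [0.5172, -0.2182, 0.0996]
orientation: [180.0, 0.0, 174.1]
force: [0.1, -1.3, -0.3]
opening: 0.0109
gripper_force: 30.0
```

```bash
python3 - <<'E'
from look import *
st()
sh('scene','s2');pts('scene',['caddy','caddy_handle','wheel_fl','wheel_rl','wheel_fr','wheel_rr','slump_form'])
sh('side','d2');pts('side',['caddy','caddy_handle','wheel_rl','wheel_rr','wheel_fr','wheel_fl'])
a=cv2.imread('pics/scene0.png')
a=cv2.imread('pics/s2.png')[120:270,270:470];b=cv2.imread('pics/d2.png')[190:340,220:420]
cv2.imwrite('pics/c2.png',cv2.resize(np.hstack([a,b]),(800,300),interpolation=cv2.INTER_CUBIC))
E
```

```text
t 7.1 [ 0.5172 -0.2182  0.0996] [179.99   0.   174.11] F [ 0.1 -1.3 -0.3] op 0.011 30.0
scene caddy [([0.527, -0.131, 0.001], 0.87)]
scene caddy_handle [([0.518, -0.215, 0.096], 0.74)]
scene wheel_fl [([0.716, -0.02, 0.005], 0.55), ([0.49, -0.072, 0.014], 0.5)]
scene wheel_rl []
scene wheel_fr []
scene wheel_rr []
scene slump_form [([0.528, -0.096, 0.044], 0.98)]
side caddy [([0.53, -0.133, 0.003], 0.6), ([0.72, -0.102, 0.004], 0.28)]
side caddy_handle [([0.519, -0.216, 0.099], 0.9)]
side wheel_rl [([0.474, -0.205, 0.016], 0.64)]
side wheel_rr [([0.568, -0.219, 0.009], 0.48)]
side wheel_fr [([0.724, -0.012, -0.001], 0.53)]
side wheel_fl [([0.47, 0.289, -0.001], 0.51)]
```

View pics/c2.png

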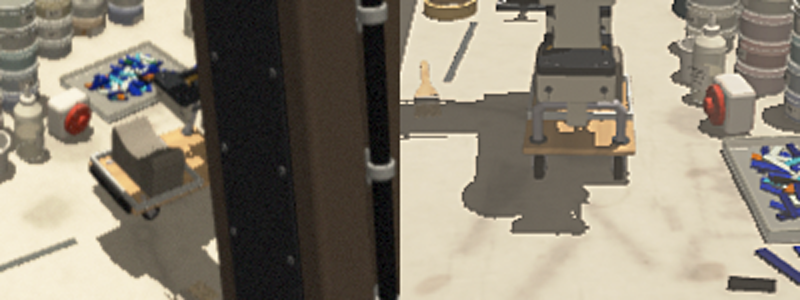

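>>> {"method": "play_rows", "body": {
  "plan": [
    [0.02,0.3,0,0,0,0.12],
    [0.06,0.5,0,0,0,0.12],
    [0.1,0.61,0,0,0,0.12],
    [0.14,0.61,0,0,0,0.12],
    [0.18,0.61,0,0,0,0.12],
    [0.22,0.61,0,0,0,0.12],
    [0.27,0.61,0,0,0,0.12],
    [0.31,0.61,0,0,0,0.12],
    [0.35,0.61,0,0,0,0.12],
    [0.39,0.61,0,0,0,0.12],
    [0.4,0.61,0,0,0,0.12],
    [0.4,0.61,0,0,0,0.12],
    [0.4,0.61,0,0,0,0.12],
    [0.4,0.61,0,0,0,0.12],
    [0.4,0.61,0,0,0,0.12],
    [0.4,0.61,0,0,0,0.12],
    [0.4,0.61,0,0,0,0.12],
    [0.4,0.61,0,0,0,0.12],
    [0.4,0.61,0,0,0,0.12],
    [0.4,0.61,0,0,0,0.12]
  ]
}}

```text
clock: 9.52
tool_pos: [0.4715, -0.0936, 0.0996]
orientation: [-180.0, 0.0, 171.7]
force: [1.4, -1.6, 0.0]
opening: 0.0107
gripper_force: 30.1
```

```bash
cat >> look.py <<'E'
O=np.array([.468,.291]); a_=np.radians(81.7); E_=np.array([np.cos(a_),np.sin(a_)]); L_=np.array([-E_[1],E_[0]])
def lane(p): p=np.array(p)[:2]-O; return round(p@E_,4),round(p@L_,4)
E
python3 - <<'E'
from look import *
o=st(); print(lane(o['tool_pos']))
snapshot('side');pts('side',['caddy','caddy_handle','slump_form'])
E
```

```text
t 9.52 [ 0.4715 -0.0936  0.0996] [-180.      0.    171.67] F [ 1.4 -1.6  0. ] op 0.011 30.1
(np.float64(-0.38), np.float64(-0.059))
side caddy [([0.492, -0.008, 0.003], 0.93)]
side caddy_handle [([0.471, -0.093, 0.099], 0.91)]
side slump_form [([0.495, 0.028, 0.047], 0.87)]
```

>>> {"method": "play_rows", "body": {
  "plan": [
    [0.4,0.63,0,0,0,0],
    [0.4,0.63,0,0,0,0],
    [0.4,0.63,0,0,0,0],
    [0.4,0.63,0,0,0,0],
    [0.4,0.63,0,0,0,0],
    [0.4,0.63,0,0,0,0],
    [0.4,0.63,0,0,0,0],
    [0.4,0.63,0,0,0,0],
    [0.4,0.63,0,0,0,0],
    [0.4,0.63,0,0,0,0],
    [0.38,0.63,0,0,0,0],
    [0.34,0.63,0,0,0,0],
    [0.3,0.63,0,0,0,0],
    [0.26,0.63,0,0,0,0],
    [0.21,0.63,0,0,0,0],
    [0.17,0.63,0,0,0,0],
    [0.13,0.63,0,0,0,0],
    [0.08,0.63,0,0,0,0],
    [0.04,0.6,0,0,0,0],
    [0,0.5,0,0,0,0]
  ]
}}

```text
clock: 11.38
tool_pos: [0.4313, 0.0381, 0.0995]
orientation: [-180.0, -0.0, 171.7]
force: [-1.5, -2.8, 1.4]
opening: 0.0112
gripper_force: 30.0
```

```bash
python3 - <<'E'
from look import *
o=st(); print(lane(o['tool_pos']))
for c in ['side','scene']:
    s=sh(c,c+'4')
    for n in ['caddy','caddy_handle','slump_form','dock','pad_nearest']:
        r=spot_point(c,n)
        for d in r[:1]: print(c,n,np.round(d['position'],3),round(d['score'],2),lane(d['position']))
a=cv2.imread('pics/scene4.png')[200:350,150:350];b=cv2.imread('pics/side4.png')[150:300,220:420]
cv2.imwrite('pics/c4.png',cv2.resize(np.hstack([a,b]),(800,300),interpolation=cv2.INTER_CUBIC))
E
```

```text
t 11.38 [0.4313 0.0381 0.0995] [-1.8000e+02 -1.0000e-02  1.7169e+02] F [-1.5 -2.8  1.4] op 0.011 30.0
(np.float64(-0.2555), np.float64(-0.0002))
side caddy [0.446 0.122 0.001] 0.6 (np.float64(-0.1703), np.float64(-0.003))
side caddy_handle [0.432 0.039 0.098] 0.78 (np.float64(-0.2544), np.float64(-0.0009))
side slump_form [0.451 0.162 0.046] 0.8 (np.float64(-0.1306), np.float64(-0.0015))
side pad_nearest [0.468 0.288 0.044] 0.75 (np.float64(-0.0032), np.float64(-0.0006))
scene caddy [0.446 0.126 0.001] 0.95 (np.float64(-0.1668), np.float64(-0.0019))
scene caddy_handle [0.432 0.036 0.1  ] 0.61 (np.float64(-0.2573), np.float64(-0.0009))
scene slump_form [0.446 0.162 0.048] 0.93 (np.float64(-0.1312), np.float64(0.0033))
scene dock [0.472 0.289 0.001] 0.72 (np.float64(-0.0015), np.float64(-0.0043))
scene pad_nearest [0.469 0.289 0.045] 0.91 (np.float64(-0.0015), np.float64(-0.0016))
```

View pics/c4.png

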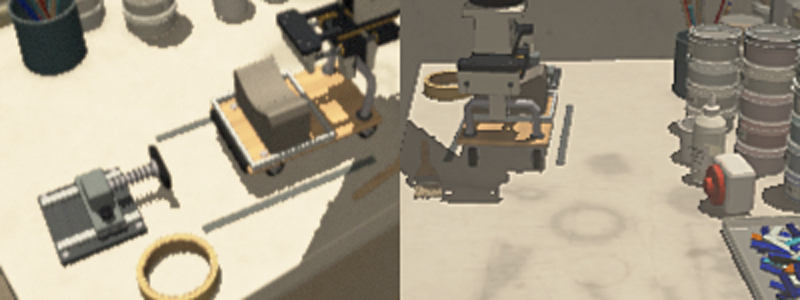

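The caddy is centred in the lane and square to it, and the pad is at about scene px (230,286). I'll run straight ahead short of the earliest contact, then feel for the pad slowly.

>>> {"method": "play_rows", "body": {
  "plan": [
    [0,0.3,0,0,0,0],
    [0,0.5,0,0,0,0],
    [0,0.5,0,0,0,0],
    [0,0.5,0,0,0,0],
    [0,0.5,0,0,0,0],
    [0,0.5,0,0,0,0],
    [0,0.5,0,0,0,0],
    [0,0.5,0,0,0,0],
    [0,0.5,0,0,0,0],
    [0,0.4,0,0,0,0],
    [0,0.3,0,0,0,0],
    [0,0.2,0,0,0,0],
    [0,0.2,0,0,0,0],
    [0,0.2,0,0,0,0]
  ]
}}

```text
clock: 13.15
tool_pos: [0.4394, 0.093, 0.0995]
orientation: [-180.0, -0.0, 171.7]
force: [-0.5, -1.8, 0.8]
opening: 0.0109
gripper_force: 30.0
```

```bash
python3 - <<'E'
from look import *
o=st(); print(lane(o['tool_pos']))
s=snapshot('scene'); print('pad px->',[lane(p) for p in ground(s,[[230,286]],.042)])
for n in ['caddy','slump_form']:
    for d in spot_point('scene',n)[:1]: print(n,lane(d['position']))
x=cv2.imwrite('pics/c5.png',cv2.resize(s['frame'][220:345,160:310,::-1],(720,600),interpolation=cv2.INTER_CUBIC))
E
```

```text
t 13.15 [0.4394 0.093  0.0995] [-180.     -0.    171.68] F [-0.5 -1.8  0.8] op 0.011 30.0
(np.float64(-0.2), np.float64(-0.0003))
pad px-> [(np.float64(0.022), np.float64(0.0101))]
caddy (np.float64(-0.1132), np.float64(0.0007))
slump_form (np.float64(-0.0735), np.float64(0.0013))
```

View pics/c5.png

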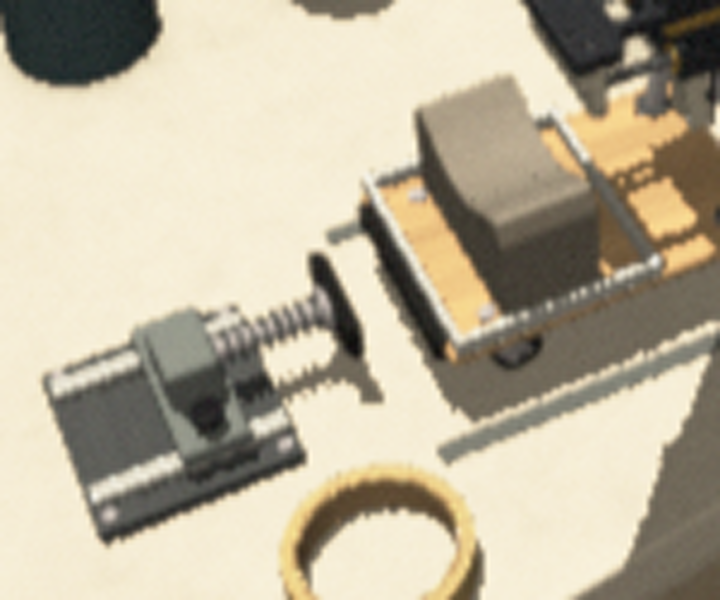

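The nose is about 30 mm short of the pad, which is at crop px (340,305), and lined up with it.

>>> {"method": "play_rows", "body": {
  "plan": [
    [0,0.2,0,0,0,0],
    [0,0.2,0,0,0,0],
    [0,0.2,0,0,0,0],
    [0,0.2,0,0,0,0],
    [0,0.2,0,0,0,0],
    [0,0.2,0,0,0,0],
    [0,0.2,0,0,0,0],
    [0,0.2,0,0,0,0],
    [0,0.2,0,0,0,0],
    [0,0.2,0,0,0,0],
    [0,0.2,0,0,0,0]
  ]
}}

```text
clock: 14.22
tool_pos: [0.4426, 0.1148, 0.0995]
orientation: [-180.0, -0.0, 171.7]
force: [-0.6, -1.5, 0.4]
opening: 0.0112
gripper_force: 30.0
```

>>> {"method": "play_rows", "body": {
  "plan": [
    [0,0.1,0,0,0,0],
    [0,0.1,0,0,0,0],
    [0,0.1,0,0,0,0],
    [0,0.1,0,0,0,0],
    [0,0.1,0,0,0,0]
  ]
}}

```text
clock: 14.63
tool_pos: [0.4433, 0.1197, 0.0996]
orientation: [180.0, 0.0, 171.7]
force: [-0.4, -1.8, 0.5]
opening: 0.0109
gripper_force: 30.0
```

>>> {"method": "play_rows", "body": {
  "plan": [
    [0,0.1,0,0,0,0],
    [0,0.1,0,0,0,0],
    [0,0.1,0,0,0,0],
    [0,0.1,0,0,0,0]
  ]
}}

```text
clock: 14.97
tool_pos: [0.4437, 0.1233, 0.0995]
orientation: [-180.0, -0.0, 171.7]
force: [-1.0, -3.7, 1.9]
opening: 0.0109
gripper_force: 30.0
```

>>> {"method": "play_rows", "body": {
  "plan": [
    [0,0.1,0,0,0,0],
    [0,0.1,0,0,0,0],
    [0,0.1,0,0,0,0]
  ]
}}

```text
clock: 15.22
tool_pos: [0.4441, 0.1262, 0.0995]
orientation: [-180.0, -0.0, 171.7]
force: [-1.0, -5.5, 2.2]
opening: 0.0109
gripper_force: 30.0
```

>>> {"method": "play_rows", "body": {
  "plan": [
    [0,0,0,0,0,0],
    [0,0,0,0,0,0],
    [0,0,0,0,0,0]
  ]
}}

```text
clock: 15.47
tool_pos: [0.4442, 0.1264, 0.0995]
orientation: [-180.0, -0.0, 171.7]
force: [-2.8, -4.2, 2.7]
opening: 0.0108
gripper_force: 30.0
```

```bash
python3 - <<'E'
from look import *
o=st(); print(lane(o['tool_pos']))
s=snapshot('scene')
for n in ['caddy','slump_form']:
    for d in spot_point('scene',n)[:1]: print(n,lane(d['position']))
x=cv2.imwrite('pics/c6.png',cv2.resize(s['frame'][220:345,160:310,::-1],(720,600),interpolation=cv2.INTER_CUBIC))
E
```

```text
t 15.47 [0.4442 0.1264 0.0995] [-1.7999e+02 -1.0000e-02  1.7168e+02] F [-2.8 -4.2  2.7] op 0.011 30.0
(np.float64(-0.1663), np.float64(-0.0002))
caddy (np.float64(-0.0784), np.float64(0.001))
slump_form (np.float64(-0.0445), np.float64(0.0031))
```

View pics/c6.png

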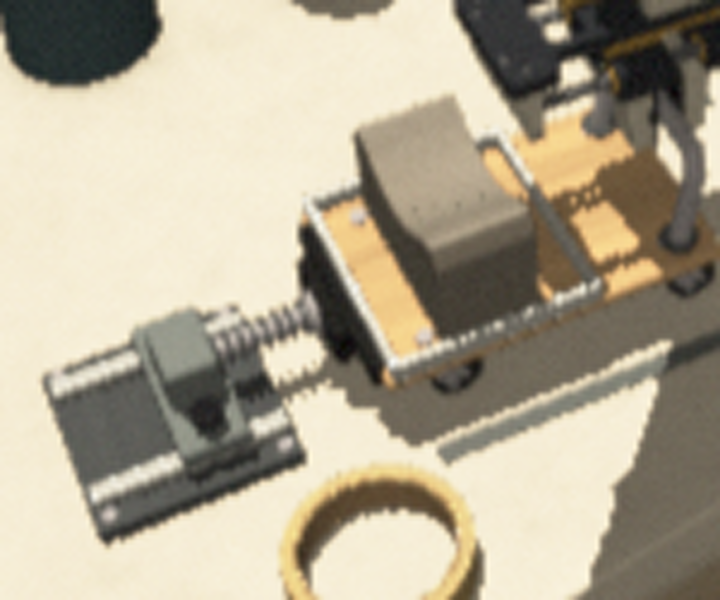

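The nose is on the pad at crop px (330,300), square and centred. Next I let go and lift clear.

>>> {"method": "play_rows", "body": {
  "plan": [
    [0,0,0,0,0,0],
    [0,0,0,0,0,0],
    [0,0,0,0,0,0],
    [0,0,0,0,0,0],
    [0,0,0,0,0,0],
    [0,0,0,0,0,0],
    [0,0,0,0,0,0],
    [0,0,0,0,0,0],
    [0,0,0,0,0,0],
    [0,0,0,0,0,0]
  ],
  "grip": 6
}}

```text
clock: 16.45
tool_pos: [0.4443, 0.1265, 0.0996]
orientation: [180.0, 0.0, 171.7]
force: [-0.5, 0.3, -1.2]
opening: 0.0598
gripper_force: 0.0
```

>>> {"method": "play_rows", "body": {
  "plan": [
    [0,0,-0.5,0,0,0],
    [0,0,-1,0,0,0],
    [0,0,-1,0,0,0],
    [0,0,-1.5,0,0,0],
    [0,0,-2,0,0,0],
    [0,0,-2,0,0,0],
    [0,0,-2,0,0,0],
    [0,0,-2,0,0,0],
    [0,0,-1,0,0,0],
    [0,0,0,0,0,0],
    [0,0,0,0,0,0]
  ]
}}

```text
clock: 17.37
tool_pos: [0.4443, 0.1266, 0.2296]
orientation: [179.9, 0.0, 171.7]
force: [-0.5, -0.5, 0.2]
opening: 0.0602
gripper_force: 0.0
```

```bash
python3 - <<'E'
from look import *
o=st()
for c in ['scene','side']:
  s=sh(c,c+'7')
  for n in ['caddy','caddy_handle','slump_form','wheel_fl','wheel_rl','wheel_rr']:
    for d in spot_point(c,n)[:1]: print(c,n,lane(d['position']),d['score'])
a=cv2.imread('pics/scene7.png')[220:345,160:310];b=cv2.imread('pics/side7.png')[150:275,220:370]
cv2.imwrite('pics/c7.png',cv2.resize(np.hstack([a,b]),(800,333),interpolation=cv2.INTER_CUBIC))
E
```

```text
t 17.37 [0.4443 0.1266 0.2296] [1.7995e+02 2.0000e-02 1.7167e+02] F [-0.5 -0.5  0.2] op 0.06 0.0
scene caddy (np.float64(-0.079), np.float64(0.0004)) 0.86
scene caddy_handle (np.float64(-0.1696), np.float64(0.0013)) 0.61
scene slump_form (np.float64(-0.0433), np.float64(0.0021)) 0.57
scene wheel_fl (np.float64(-0.0284), np.float64(0.0459)) 0.48
scene wheel_rl (np.float64(-0.1623), np.float64(0.0466)) 0.63
side caddy (np.float64(-0.0861), np.float64(-0.0038)) 0.97
side caddy_handle (np.float64(-0.169), np.float64(0.0021)) 0.61
side slump_form (np.float64(-0.0428), np.float64(0.0008)) 0.95
side wheel_fl (np.float64(-0.0829), np.float64(-0.002)) 0.35
side wheel_rl (np.float64(-0.1616), np.float64(0.046)) 0.5
side wheel_rr (np.float64(-0.1623), np.float64(-0.0534)) 0.58
```

View pics/c7.png

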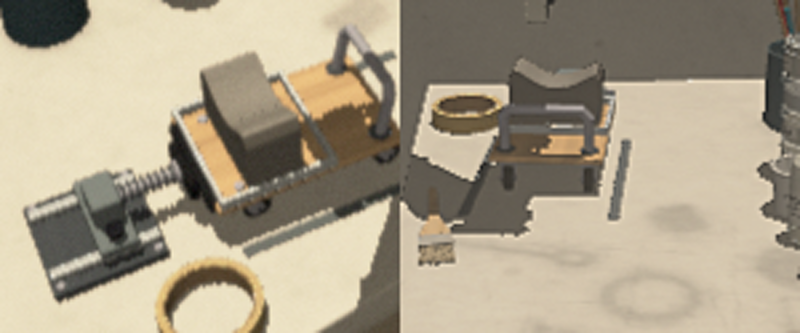

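The view shows the gripper clear and the nose on the pad at (185,170). The form is upright and the castors are edge-on in the side view. Handing in.

```bash
python3 -c "
from plant import *
print(close_job())"
```

```text
the job is handed in; nothing more can be done
None
```

I rolled the caddy straight, steered it into the lane and released it with its nose against the buffer, then handed the job in at about 17.5 s. In the last pictures it is centred to within a few mm and square, with the slump form upright; every castor I could see trails straight, but the front right one was never detected and no verdict came back.

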